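# Proof-pull a mended bisque house front with the spring gauge

## Robot

A 6-joint arm with a two-finger parallel gripper is mounted at the origin on the work surface. World frame = base frame: x ahead of the robot, y to its left, z up, the work surface at z = 0. Lengths are in m, angles in rad, forces in N, time in s.
With the tool pointing down it reaches from about 0.25 to 0.775 m from the base axis. Payload 4 kg.
Tool frame: the origin (TCP) lies midway between the tips of the shut fingers; the grasp point (between the pads) lies 19 mm behind it (grip_point_offset is the distance from the TCP to the grasp point, in m); z points along the fingers, y is the line along which they close (so a half turn about z gives the same grasp; the last joint's range is limited). The gripper opens to 94 mm and grips with 3 to 60 N. Pads are 16 mm wide; open, the fingers measure 119 mm over their backs; the gripper's body (75 mm by 177 mm) begins 78 mm behind the grasp point.
Start: joints at [1.078, 0.087, 1.371, -0, 1.684, -0.103], TCP at [0.209, 0.509, 0.206] pointing down, gripper open.
Joint ranges: [-3.1, 3.1], [-0.76, 2.03], [0.27, 2.55], [-1.08, 4.22], [0.17, 2.65], [-2.57, 2.57]. Speed limits (rad/s): [2.79, 2.79, 3.14, 3.14, 3.14, 3.14].

## Interface

Orientations are given as [roll, pitch, yaw] about the fixed x, y, z axes, in that order (R = Rz(yaw) Ry(pitch) Rx(roll)).
In Python, from bench import * gives the robot as it stands.
- The arm moves only by the tool carry_out, never from a script. Its argument "commands" is a list of rows, each a list of 6 numbers: the shift along the tool's x, y, z in m, then the turn, a rotation vector about the tool's x, y, z in rad. In form: [[tx, ty, tz, rx, ry, rz], ...]. A call has exactly 5 rows; each row is the pose to reach, as a shift and turn from the pose commanded when the call began, along the tool's axes at that moment; what a row does not reach only later rows make up. A row lasts 1/10 s, in which the tool goes at most 50 mm and 8.59 degrees, less where a joint would pass 70% of its speed; a pose out of reach is approached as far as the arm can. A call with a gripper value outside its range is refused whole. "jaw" is the opening, from 0 (shut) to 1 (fully open), set as the call begins (left out, the last holds). The fingers move at their own pace and stop on an object; the grip force is fixed at half the most. Time passes only in rows, so rows that repeat a pose let the fingers close, or fill a call up. It gives the time, the measured TCP pose, the force, the opening and the grip force at its end, in the units of the state.
- get_obs(): the state, without advancing time (a new reading comes with each control period).
- snapshot(name): name is "scene" or "side" or "wrist"; returns a dict with "img" (420x560x3 uint8, red, green, blue), "range_z" (420x560 float32, m along the optical axis (not along the pixel's ray), 0 where there is no reading), "fx", "fy", "cx", "cy" (pixels), "R" (3x3) and "t" (3): a world point X has camera coordinates R X + t. Camera axes: x right, y down, z forward; pixel columns grow to the right and rows downward; lengths in m; the calibration is good to about 2 mm. A picture is of the moment at which its call begins.
- close_job(): hands the job in; it is judged then, once.
The state is a dict: "time": time; "joint_positions": joint angles; "qvel": joint speeds; "joint_torque": joint torques, N m; "tool_pos": TCP position; "ee_rot": TCP orientation; "wrist_force": force on the tool from outside, world axes, zero at the start; "wrist_torque": the same for the moment, N m; "width": finger opening in m; "finger_force": force on a finger pad.
Only numpy, scipy, OpenCV 4.12 (cv2) and the standard library are available. Lean on these libraries where they do the work, as an engineer would, in place of code of your own. Each camera call takes 0.05 s, during which the arm holds its last target. There are 200 camera calls.

## Task

Proof-test the mended clay house front on the sloping stand: grip the orange tab of the spring gauge and draw it down the slope until its black pointer lines up with the red marker, and hold it steady there for two seconds without pulling it clearly past the marker. Then ease the tab gently all the way back home - do not let it snap back - and let go. Do not knock the shield, and leave the red marker and everything else on the bench as they are.

Things in the scene. Friction and masses are not known exactly. Their poses are not given: they have to be found in the camera images.
- draw_grip (a point): Grip point of the orange gauge tab: an upright plate 10 mm thick (x), 40 wide (y), 54 tall, its foot 6 mm above a plywood slope that leans 35 degrees. Point on its mid-plane, 40 mm above the slope, 20 mm below its top. Axes: x up the slope, y level across it, z square out of the slope. It slides along -x against a spring. Grasp: fingers close along x, tool along -z; a vertical tool hits the shield
- draw (a joint): How far the orange tab is drawn down the slope, m; 0 = fully home, end of travel 0.105. Pull needed: about 2 N at home, rising 1.1 N per 10 mm (about 11 N at 0.085); let go, it snaps home
- pointer_tip (a point): Tip of the thin black pointer (3 mm thick) at the tab's +y side, moving with it; 38 mm from the tab's middle, 8.5 mm above the slope. Axes as draw_grip. Up-slope of the tab a steel rod (its top 15.5 mm above the slope) runs to a blue case
- marker_tip (a point): Tip of the red marker, a 12 x 16 x 18 mm rider with a thin red finger on a rail beside the white scale, 38 mm to the +y side of the tab's slide line, 45 to 85 mm down the slope from the pointer's home. Axes as draw_grip. Lined up means: pointer and marker at the same place along x. It stays put unless pushed
- marker (a joint): Setting of the red marker, m, on the same scale as joint draw: pointer and marker are lined up when draw equals marker
- shield_top (a point): Middle of the top edge of the clear shield with a yellow frame, 142 mm wide, 8 mm thick, 116 mm tall, standing square to the slope 87 mm up-slope of the tab's home place, so that it leans over the tab. Same axes as draw_grip
- shield: The same shield; origin at the middle of its foot on the slope. Same axes
- stand: Fixed plywood stand, base 300 x 170 mm, slope 360 x 170 mm rising towards its +x; origin at the middle of its underside, z up. The slope's lower end is 14 mm above the bench, its upper end 220 mm; a terracotta house front clamped there behind the blue gauge case reaches 0.27 m above the bench
- jar: White jar with blue cap, 60 mm across, 75 mm tall, beside the stand; origin under its centre
- slat: Pale wooden slat 260 x 35 x 8 mm lying at the lower end of the stand; origin under its centre, long along x
- bowl: Terracotta bowl 120 mm across, 55 mm tall; origin under its centre
- mug: Blue mug 76 mm across, 85 mm tall; origin under its centre
- house: Terracotta house model on a round white plaster bat 190 mm across, 113 mm tall in all; origin under the bat's centre
- brush: Brush lying on the bench; origin at its underside

How it is judged:
On the way:
1. the black pointer is lined up with the red marker (within 5 mm) and held there for a second (x of pointer_tip in the frame of marker_tip between -0.005 and 0.005 m and velocity of joint draw between -0.03 and 0.03 m/s), for 1 s.
At the end, for the whole second after the job is handed in: After the held pull, the orange tab is fully home again (within 4 mm) and let go, the red marker is within 6 mm of where it was set, and the jar, slat, bowl, mug, house model and brush are within 20 mm of where they stood (value of joint draw below 0.004 m and distance of each of jar, slat, bowl, mug, house, brush from where it was at the start of the episode below 0.02 m and distance of marker_tip from where it was at the start of the episode below 0.006 m); the robot touches nothing.
It fails at once if the pointer is pulled more than 12 mm past the red marker (x of pointer_tip in the frame of marker_tip below -0.012 m).
It fails at once if the tab snaps back faster than 0.35 m/s (velocity of joint draw below -0.35 m/s).
It fails at once if the robot knocks the shield harder than 8 N (contact force between any of the arm, the fingers and shield above 8 N).
It fails at once if the red marker is pushed more than 6 mm along its rail (distance of marker_tip from where it was at the start of the episode above 0.006 m).
It fails at once if another thing on the bench is moved more than 20 mm (distance of any of jar, slat, bowl, mug, house, brush from where it was at the start of the episode above 0.02 m).
It also fails if it takes over 45 s, if anything falls off the work surface, if the arm or the gripper's body presses on something with over 40 N, if the wrist force passes 120 N, or if a joint passes its speed limit or range.

## Working session

There is one attempt and no reset: what is moved stays moved. The work goes in short steps, Python scripts to look and compute and a tool call to move; the robot and the scene stay as the last step left them, time stands still between calls to the robot, and variables do not carry over. Pictures are saved under pics/ and viewed, at most 10 in all, crops included, and the job is handed in when it is done.

Besides the shell and the picture viewer there is one more tool, called after "Emit:" as name(argument=value, ...) on one line, values as JSON. carry_out: Moves the arm, as the interface text tells. Its arguments: {"type":"object","properties":{"commands":{"type":"array","items":{"type":"array","items":{"type":"number"}}},"jaw":{"type":"number"}},"required":["commands"]}

```bash
mkdir -p pics; ls; cat > h.py <<'E'
from bench import *
import numpy as np, cv2
from scipy.spatial.transform import Rotation as Ro
def snap(n):
    s=snapshot(n); np.savez(f'{n}.npz',**s); return s
def px(s,u,v,z=None):
    z=s['range_z'][int(v),int(u)] if z is None else z
    c=np.array([(u-s['cx'])/s['fx']*z,(v-s['cy'])/s['fy']*z,z]); return np.array(s['R']).T@(c-np.array(s['t']))
def proj(s,X):
    c=np.array(s['R'])@np.array(X)+np.array(s['t']); return c[0]/c[2]*s['fx']+s['cx'],c[1]/c[2]*s['fy']+s['cy']
E
python3 - <<'E'
from h import *
o=get_obs(); print(o)
a=[snap(n)['img'] for n in('scene','side')]
for n,i in zip(('scene','side'),a): cv2.imwrite(f'pics/{n}0.png',cv2.resize(i[:,:,::-1],(784,588)))
E
```

```text
pics
{'time': 0.0, 'joint_positions': array([ 1.07789432e+00,  8.79627383e-02,  1.37222147e+00,  1.48073300e-06,
        1.68361724e+00, -1.03114606e-01]), 'qvel': array([ 6.40656691e-04,  7.29753585e-05,  7.66661681e-04, -2.11675574e-03,
        1.32769191e-03, -2.39746657e-04]), 'joint_torque': array([ 4.53025032e-04, -3.40174377e+01, -3.02432334e+01,  7.18827057e-02,
        3.29589180e-02, -1.72668283e-04]), 'tool_pos': array([0.20874717, 0.50825663, 0.2043166 ]), 'ee_rot': array([-3.13939574e+00, -2.28819314e-04,  2.75180517e+00]), 'wrist_force': array([-0.14306218, -0.48739617, -0.27042621]), 'wrist_torque': array([-0.01429606,  0.02639747, -0.10473299]), 'finger_force': 0.0, 'width': 0.09432717764576938}
```

View pics/scene0.png

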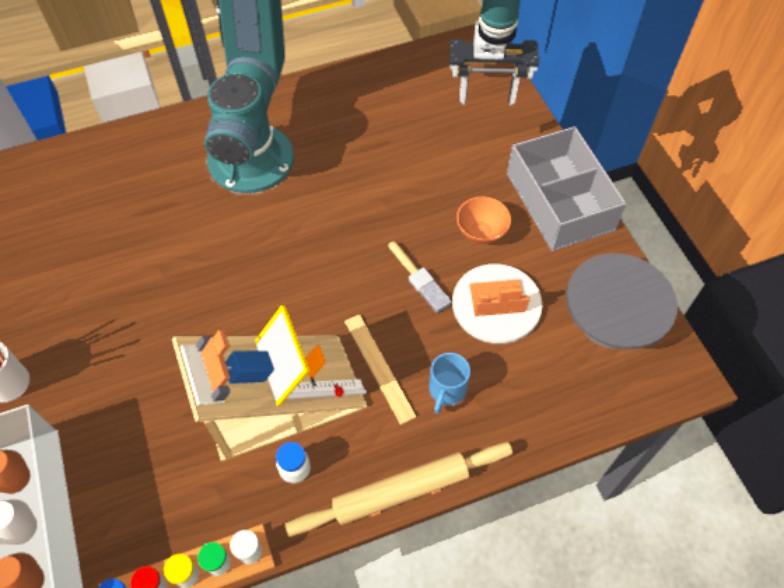

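View pics/side0.png

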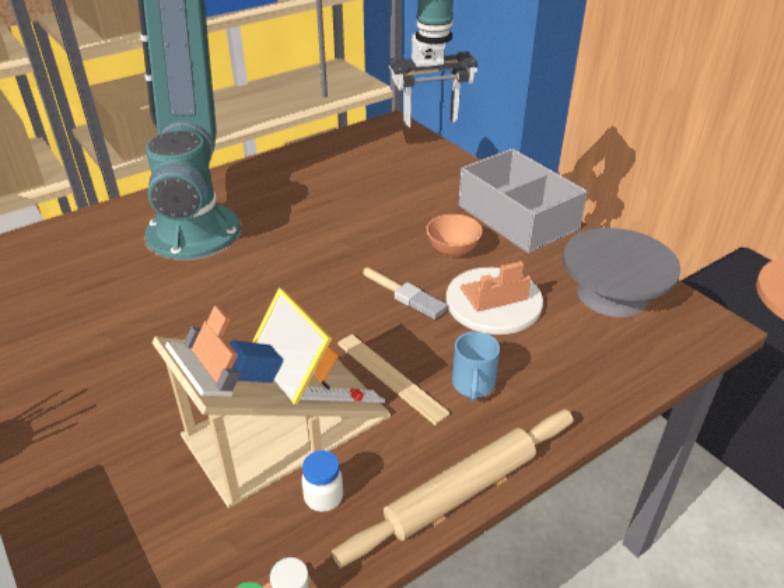

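The scene picture shows the stand at about (270,385), rising to the left, with the orange tab near (316,360), pointer (313,382) and red marker (339,391). The side picture shows the tab at (327,362) and the marker at (357,394).

```bash
python3 - <<'E'
from h import *
k=560/784
def cloud(n):
    s=dict(np.load(n+'.npz')); v,u=np.mgrid[:420,:560]; z=s['range_z']
    c=np.stack([(u-s['cx'])/s['fx']*z,(v-s['cy'])/s['fy']*z,z],-1)
    return s,(c-s['t'])@s['R']
big={'scene':(165,290,380,470),'side':(150,280,450,510)}
seed={'scene':[(316,360),(339,391)],'side':[(327,362),(357,394)]}
for n in big:
    s,P=cloud(n); hsv=cv2.cvtColor(s['img'],cv2.COLOR_RGB2HSV); H,S,V=[hsv[...,i].astype(int) for i in range(3)]
    ok=s['range_z']>0
    def near(u,v,r): 
        m=np.zeros_like(ok); u*=k;v*=k; m[int(v-r):int(v+r),int(u-r):int(u+r)]=1; return m&ok
    (tu,tv),(mu,mv)=seed[n]
    tab=near(tu,tv,16)&(H>=5)&(H<18)&(S>200)&(V>120)
    red=near(mu,mv,12)&((H<4)|(H>175))&(S>170)
    a,b,c,d=[int(q*k) for q in big[n]]
    box=np.zeros_like(ok); box[b:d,a:c]=1
    yel=box&(H>=24)&(H<34)&(S>200)&ok
    wood=box&(H>=10)&(H<24)&(S>60)&(S<170)&(V>150)&ok&(P[...,2]>.012)
    for nm,m in(('tab',tab),('red',red),('yel',yel)):
        q=P[m]; print(n,nm,len(q),'med',np.median(q,0).round(4),'min',q.min(0).round(3),'max',q.max(0).round(3))
        print('   px u',np.where(m)[1].min(),np.where(m)[1].max(),'v',np.where(m)[0].min(),np.where(m)[0].max())
    # slope plane RANSAC w/ normal near 35deg
    q=P[wood]; best=0; rng=np.random.default_rng(0)
    for _ in range(3000):
        t=q[rng.choice(len(q),3,0)]; nn=np.cross(t[1]-t[0],t[2]-t[0]); l=np.linalg.norm(nn)
        if l<1e-5: continue
        nn/=l; nn*=np.sign(nn[2]) or 1
        if abs(nn[2]-np.cos(np.radians(35)))>.04: continue
        i=abs((q-t[0])@nn)<.0025
        if i.sum()>best: best=i.sum(); inl=i
    m0=q[inl].mean(0); nn=np.linalg.svd(q[inl]-m0)[2][2]; nn*=np.sign(nn[2])
    print(n,'plane',best,nn.round(4),'lean',np.degrees(np.arccos(nn[2])).round(2),'d',(nn@m0).round(4),'downaz',np.degrees(np.arctan2(nn[1],nn[0])).round(2))
    np.savez(n+'_seg.npz',tab=P[tab],red=P[red],yel=P[yel],n=nn,m0=m0,slope=q[inl])
    c=s['img'][int(tv*k)-50:int(tv*k)+60,int(tu*k)-70:int(tu*k)+70]
    cv2.imwrite(f'pics/c_{n}.png',cv2.resize(c[:,:,::-1],None,fx=2.8,fy=2.8,interpolation=2))
a=[cv2.imread(f'pics/c_{n}.png') for n in big]; cv2.imwrite('pics/crop1.png',np.hstack(a))
E
```

```text
scene tab 188 med [ 0.629  -0.024   0.1144] min [ 0.604 -0.045  0.084] max [ 0.687 -0.007  0.222]
   px u 218 232 v 247 269
scene red 32 med [0.6808 0.0019 0.0626] min [ 0.663 -0.004  0.048] max [0.69  0.009 0.074]
   px u 239 244 v 275 282
scene yel 284 med [ 0.6367 -0.0609  0.2106] min [ 0.418 -0.119 -0.003] max [ 0.701 -0.047  0.23 ]
   px u 182 219 v 218 289
scene plane 2028 [-0.0124  0.5722  0.82  ] lean 34.91 d 0.0317 downaz 91.24
  return _methods._mean(a, axis=axis, dtype=dtype,
  ret = um.true_divide(
Traceback (most recent call last):
ValueError: zero-size array to reduction operation minimum which has no identity
```

```bash
cat >> h.py <<'E'
n0=np.array([-.0124,.5722,.82]); n0/=np.linalg.norm(n0); D0=.0317
ex=np.array([0,0,1])-n0[2]*n0; ex/=np.linalg.norm(ex); ey=np.cross(n0,ex); B=np.stack([ex,ey,n0]) # rows
def sl(P): q=np.asarray(P)@B.T; return q-np.array([0,0,D0])   # slope coords
def wd(q): return (np.asarray(q)+np.array([0,0,D0]))@B
def cloud(s):
    v,u=np.mgrid[:420,:560]; z=s['range_z']
    c=np.stack([(u-s['cx'])/s['fx']*z,(v-s['cy'])/s['fy']*z,z],-1)
    return (c-s['t'])@s['R']
E
python3 - <<'E'
from h import *
k=560/784
seed={'scene':[(316,360),(339,391)],'side':[(327,362),(357,394)]}
print(B.round(4))
for n in seed:
    s=dict(np.load(n+'.npz')); P=sl(cloud(s)); hsv=cv2.cvtColor(s['img'],cv2.COLOR_RGB2HSV); H,S,V=[hsv[...,i].astype(int) for i in range(3)]
    (tu,tv),(mu,mv)=seed[n]; r=16
    def near(u,v,r):
        m=np.zeros(H.shape,bool); m[int(v*k-r):int(v*k+r),int(u*k-r):int(u*k+r)]=1; return m&(s['range_z']>0)
    print(n,'hsv',hsv[int(tv*k),int(tu*k)],hsv[int(mv*k),int(mu*k)])
    tab=near(tu,tv,16)&(H>=5)&(H<18)&(S>190)&(V>100)
    red=near(mu,mv,12)&((H<5)|(H>173))&(S>150)
    dark=near(tu-3,tv+22,12)&(V<70)
    for nm,m in(('tab',tab),('red',red),('dark',dark)):
        if not m.any(): print(nm,0); continue
        q=P[m]; print(nm,len(q)); print(np.percentile(q,[2,10,25,50,75,90,98],axis=0).round(4).T)
    p=P.reshape(-1,3); w=(p[:,2]>-.05)&(abs(p[:,2])<.003)
    c=s['img'][int(tv*k)-40:int(tv*k)+50,int(tu*k)-55:int(tu*k)+55]
    cv2.imwrite(f'pics/c_{n}.png',cv2.resize(c[:,:,::-1],None,fx=3.6,fy=3.6,interpolation=2))
a=[cv2.imread(f'pics/c_{n}.png') for n in seed]; cv2.imwrite('pics/crop1.png',np.hstack(a))
E
```

```text
[[ 0.0178 -0.8198  0.5723]
 [ 0.9998  0.0217 -0.    ]
 [-0.0124  0.5722  0.82  ]]
scene hsv [ 14 255 231] [  2 243 186]
tab 190
[[0.09   0.093  0.0946 0.096  0.0977 0.099  0.0998]
 [0.605  0.6103 0.6165 0.6283 0.6393 0.6435 0.6452]
 [0.0102 0.0191 0.0277 0.041  0.0538 0.0604 0.0639]]
red 34
[[0.0398 0.0417 0.0444 0.0465 0.0486 0.0504 0.0522]
 [0.6643 0.6688 0.6753 0.6807 0.6861 0.6874 0.6884]
 [0.0034 0.0068 0.0079 0.0123 0.0155 0.0191 0.021 ]]
dark 3
[[0.0921 0.0921 0.0922 0.0923 0.0932 0.0938 0.0941]
 [0.6499 0.6505 0.6516 0.6535 0.6562 0.6579 0.6588]
 [0.0071 0.0072 0.0072 0.0074 0.008  0.0083 0.0085]]
side hsv [ 14 185 209] [  1 192 173]
tab 4
[[0.0938 0.0945 0.0957 0.0968 0.0978 0.0986 0.0991]
 [0.6306 0.6307 0.631  0.6322 0.6333 0.6336 0.6337]
 [0.0105 0.0105 0.0106 0.0211 0.0381 0.0501 0.0565]]
red 52
[[0.0389 0.0428 0.0446 0.0479 0.0501 0.0513 0.0528]
 [0.6642 0.6726 0.6782 0.6835 0.6881 0.6896 0.6907]
 [0.0045 0.0056 0.0068 0.0107 0.0138 0.0155 0.0159]]
dark 9
[[0.0934 0.0942 0.0945 0.0948 0.0956 0.097  0.0972]
 [0.648  0.649  0.654  0.6558 0.6609 0.6631 0.6645]
 [0.0062 0.0065 0.0071 0.0075 0.0084 0.009  0.0098]]
```

View pics/crop1.png

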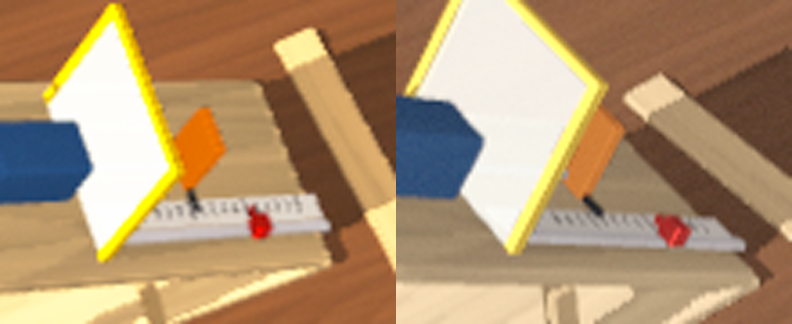

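The left crop is the scene view: tab at (200,145), pointer tip at (195,208), red marker at (259,222). The right crop is the side view: tab at (595,155), pointer (594,207), marker (672,230). The tab and pointer sit at about x_slope 0.095 and the marker at about 0.047. I'll move to a hover pose and refine with the wrist camera.

```bash
cat >> h.py <<'E'
Rt=np.stack([-ey,-ex,-n0],1)
def plan(p,f=1.0,steps=5,R=None):
    o=get_obs(); R0=Ro.from_euler('xyz',o['ee_rot']).as_matrix(); R=Rt if R is None else R
    rv=Ro.from_matrix(R0.T@R).as_rotvec()*f; sh=R0.T@(np.array(p)-o['tool_pos'])
    print('t',o['time'],'slope',sl(o['tool_pos']).round(4),'shift',sh.round(4),'rv',rv.round(4))
    for i in range(1,6):
        g=min(1,i/steps); print(np.r_[sh*g,rv*g].round(4).tolist())
E
python3 -c "
from h import *
plan([.30,.36,.36],.5); print(wd([.075,.625,.2]))"
```

```text
t 0.1 slope [-0.296   0.2197  0.4242] shift [-0.1407 -0.1028 -0.1554] rv [ 0.2994 -0.063  -0.1992]
[-0.0281, -0.0206, -0.0311, 0.0599, -0.0126, -0.0398]
[-0.0563, -0.0411, -0.0622, 0.1198, -0.0252, -0.0797]
[-0.0844, -0.0617, -0.0932, 0.1796, -0.0378, -0.1195]
[-0.1126, -0.0823, -0.1243, 0.2395, -0.0504, -0.1593]
[-0.1407, -0.1028, -0.1554, 0.2994, -0.063, -0.1992]
[0.62331263 0.0846354  0.23292297]
```

Emit:
carry_out(commands=[[-0.028, -0.02, -0.031, 0.06, -0.013, -0.04], [-0.056, -0.041, -0.062, 0.12, -0.025, -0.08], [-0.084, -0.062, -0.093, 0.18, -0.038, -0.12], [-0.113, -0.082, -0.124, 0.24, -0.05, -0.16], [-0.14, -0.103, -0.155, 0.3, -0.063, -0.2]], jaw=0.75)

```text
time: 0.6
tool_pos: [0.3001, 0.359, 0.3613]
ee_rot: [-2.834, 0.031, 2.959]
wrist_force: [1.0, 0.5, -0.3]
width: 0.0707
finger_force: 0.0
```

```bash
python3 -c "
from h import *
plan([.47,.2,.34],.6)"
```

```text
t 0.6 slope [-0.0822  0.3078  0.4663] shift [-0.1951 -0.1114  0.0642] rv [ 0.1787 -0.0375 -0.1184]
[-0.039, -0.0223, 0.0128, 0.0357, -0.0075, -0.0237]
[-0.0781, -0.0446, 0.0257, 0.0715, -0.015, -0.0473]
[-0.1171, -0.0668, 0.0385, 0.1072, -0.0225, -0.071]
[-0.1561, -0.0891, 0.0513, 0.1429, -0.03, -0.0947]
[-0.1951, -0.1114, 0.0642, 0.1787, -0.0375, -0.1184]
```

Emit:
carry_out(commands=[[-0.039, -0.022, 0.013, 0.036, -0.008, -0.024], [-0.078, -0.045, 0.026, 0.072, -0.015, -0.047], [-0.117, -0.067, 0.038, 0.107, -0.022, -0.071], [-0.156, -0.089, 0.051, 0.143, -0.03, -0.095], [-0.195, -0.111, 0.064, 0.179, -0.038, -0.118]])

```text
time: 1.1
tool_pos: [0.4703, 0.2002, 0.3383]
ee_rot: [-2.653, 0.02, 3.083]
wrist_force: [-0.1, 0.7, 0.5]
width: 0.0706
finger_force: 0.0
```

```bash
python3 -c "
from h import *
plan(wd([.075,.625,.2]))"
```

```text
t 1.1 slope [0.0379 0.4745 0.3544] shift [-0.1574 -0.0429  0.1458] rv [ 0.1198 -0.0246 -0.0792]
[-0.0315, -0.0086, 0.0292, 0.024, -0.0049, -0.0158]
[-0.063, -0.0172, 0.0583, 0.0479, -0.0098, -0.0317]
[-0.0944, -0.0258, 0.0875, 0.0719, -0.0147, -0.0475]
[-0.1259, -0.0343, 0.1167, 0.0958, -0.0196, -0.0634]
[-0.1574, -0.0429, 0.1458, 0.1198, -0.0246, -0.0792]
```

Emit:
carry_out(commands=[[-0.031, -0.009, 0.029, 0.024, -0.005, -0.016], [-0.063, -0.017, 0.058, 0.048, -0.01, -0.032], [-0.094, -0.026, 0.087, 0.072, -0.015, -0.048], [-0.126, -0.034, 0.117, 0.096, -0.02, -0.063], [-0.157, -0.043, 0.146, 0.12, -0.025, -0.079]])

```text
time: 1.6
tool_pos: [0.6226, 0.0849, 0.2316]
ee_rot: [-2.533, -0.0, -3.12]
wrist_force: [0.3, 0.7, -0.0]
width: 0.0703
finger_force: 0.0
```

```bash
python3 - <<'E'
from h import *
s=snap('wrist'); o=get_obs(); print(o['joint_positions'].round(3),sl(o['tool_pos']).round(4),o['ee_rot'])
cv2.imwrite('pics/w1.png',cv2.resize(s['img'][:,:,::-1],(784,588)))
print('cam centre slope',sl(-s['R'].T@s['t']).round(3))
E
```

```text
[ 0.344  0.399  1.08  -0.599  1.837 -1.359] [0.074  0.626  0.1919] [-2.52799537 -0.00627294 -3.12245379]
cam centre slope [0.075 0.545 0.378]
```

View pics/w1.png

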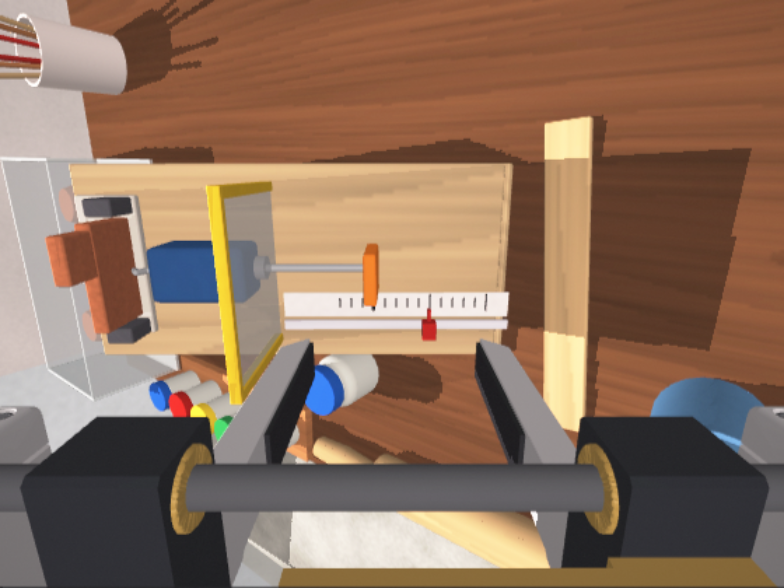

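The wrist picture shows the tab at (371,275), the pointer tip at (373,308), the marker finger at (429,312) with its body at (429,330), and the shield on the left at (225,290).

```bash
cat >> h.py <<'E'
def ray(s,u,v,h):  # slope coords of pixel ray at height h above slope
    a=sl(-s['R'].T@s['t']); d=B@(s['R'].T@np.array([(u-s['cx'])/s['fx'],(v-s['cy'])/s['fy'],1])); return a+d*(h-a[2])/d[2]
def wristmeas(s,win=None):
    hsv=cv2.cvtColor(s['img'],cv2.COLOR_RGB2HSV); H,S,V=[hsv[...,i].astype(int) for i in range(3)]; P=sl(cloud(s)); ok=s['range_z']>0
    sel=ok&(P[...,0]>.0)&(P[...,0]<.13)&(P[...,2]>.002)&(P[...,2]<.08)&(P[...,1]>.59)&(P[...,1]<.71)
    out={}
    for nm,m in(('tab',sel&(H>=6)&(H<18)&(S>200)&(V>100)&(P[...,2]>.02)),('red',sel&((H<4)|(H>175))&(S>170)),('finger',sel&((H<4)|(H>175))&(S>150)&(P[...,1]<.672)),('dark',sel&(V<60)&(P[...,1]>.645)&(P[...,1]<.672))):
        if m.sum()<2: print(nm,m.sum()); continue
        v,u=np.where(m); print(nm,m.sum(),'u',u.min(),u.max(),'v',v.min(),v.max(),'slope med',np.median(P[m],0).round(4)); print(np.percentile(P[m],[5,95],axis=0).round(4))
        out[nm]=m
    return P,out
E
python3 - <<'E'
from h import *
s=dict(np.load('wrist.npz')); P,o=wristmeas(s); k=560/784
print('pointer',ray(s,373*k,307*k,.0085),'finger',ray(s,429.5*k,313*k,.0085))
print('tab top edges',ray(s,364*k,250*k,.06),ray(s,378*k,250*k,.06))
y,z=int(262*k),int(330*k)
# slope plane check in bare area
g=P[int(190*k):int(225*k),int(300*k):int(480*k)].reshape(-1,3); print('slope h',np.percentile(g[:,2],[5,50,95]), np.polyfit(g[:,0],g[:,2],1),np.polyfit(g[:,1],g[:,2],1))
hsv=cv2.cvtColor(s['img'],cv2.COLOR_RGB2HSV); yl=(hsv[...,0]>=24)&(hsv[...,0]<34)&(hsv[...,1]>200)&(P[...,2]>.02)&(P[...,2]<.2)&(abs(P[...,0]-.18)<.05)
print('shield',yl.sum(),np.percentile(P[yl],[1,50,99],axis=0).round(4))
E
```

```text
tab 404 u 259 269 v 176 218 slope med [0.0928 0.6204 0.0574]
[[0.0886 0.6046 0.0338]
 [0.0972 0.6399 0.0587]]
red 149 u 302 311 v 221 242 slope med [0.045  0.6771 0.0155]
[[0.0402 0.6682 0.0079]
 [0.0499 0.6865 0.0167]]
finger 24 u 305 307 v 221 228 slope med [0.0449 0.6667 0.009 ]
[[0.0435 0.6626 0.0075]
 [0.0461 0.6709 0.0105]]
dark 3 u 266 267 v 219 220 slope med [0.0926 0.6597 0.0092]
[[0.0925 0.6595 0.0084]
 [0.0936 0.6602 0.0104]]
pointer [0.09326036 0.66001453 0.0085    ] finger [0.04386279 0.66557665 0.0085    ]
tab top edges [0.09661273 0.60080438 0.06      ] [0.08647239 0.60081648 0.06      ]
slope h [-0.003466   -0.00223189 -0.00086047] [-0.00362474  0.00019708] [-0.83158419  0.4772036 ]
shield 245 [[0.1769 0.5544 0.1126]
 [0.179  0.6299 0.1139]
 [0.1831 0.6926 0.1154]]
```

```bash
python3 -c "
from h import *
plan(wd([.0927,.6225,.085]))"
```

```text
t 1.65 slope [0.074  0.626  0.1919] shift [ 0.0028 -0.0183  0.107 ] rv [-0.0042 -0.0066  0.0015]
[0.0006, -0.0037, 0.0214, -0.0008, -0.0013, 0.0003]
[0.0011, -0.0073, 0.0428, -0.0017, -0.0026, 0.0006]
[0.0017, -0.011, 0.0642, -0.0025, -0.004, 0.0009]
[0.0022, -0.0146, 0.0856, -0.0034, -0.0053, 0.0012]
[0.0028, -0.0183, 0.107, -0.0042, -0.0066, 0.0015]
```

Emit:
carry_out(commands=[[0.0005, -0.005, 0.024, 0, 0, 0], [0.001, -0.01, 0.05, 0, 0, 0], [0.002, -0.015, 0.075, 0, 0, 0], [0.003, -0.018, 0.1, 0, 0, 0], [0.003, -0.018, 0.1, 0, 0, 0]])

```text
time: 2.15
tool_pos: [0.618, 0.0121, 0.1578]
ee_rot: [-2.533, -0.006, -3.124]
wrist_force: [-0.4, 0.3, -1.5]
width: 0.0704
finger_force: 0.0
```

```bash
python3 - <<'E'
from h import *
s=snap('wrist'); wristmeas(s); plan(wd([.0927,.6225,.029]))
cv2.imwrite('pics/w2.png',cv2.resize(s['img'][:,:,::-1],(784,588)))
E
```

```text
tab 761 u 274 286 v 204 265 slope med [0.0933 0.6186 0.0573]
[[0.0893 0.6044 0.031 ]
 [0.0977 0.6399 0.0586]]
red 315 u 325 340 v 260 290 slope med [0.0453 0.6764 0.0151]
[[0.0401 0.6654 0.0062]
 [0.0507 0.6863 0.0166]]
finger 44 u 329 335 v 260 275 slope med [0.045  0.667  0.0091]
[[0.0438 0.6624 0.0048]
 [0.0463 0.6714 0.0135]]
dark 0
t 2.2 slope [0.0915 0.6192 0.0992] shift [-0.0036 -0.0012  0.0701] rv [ 0.001  -0.0037 -0.0007]
[-0.0007, -0.0002, 0.014, 0.0002, -0.0007, -0.0001]
[-0.0014, -0.0005, 0.0281, 0.0004, -0.0015, -0.0003]
[-0.0022, -0.0007, 0.0421, 0.0006, -0.0022, -0.0004]
[-0.0029, -0.001, 0.0561, 0.0008, -0.0029, -0.0006]
[-0.0036, -0.0012, 0.0701, 0.001, -0.0037, -0.0007]
```

View pics/w2.png

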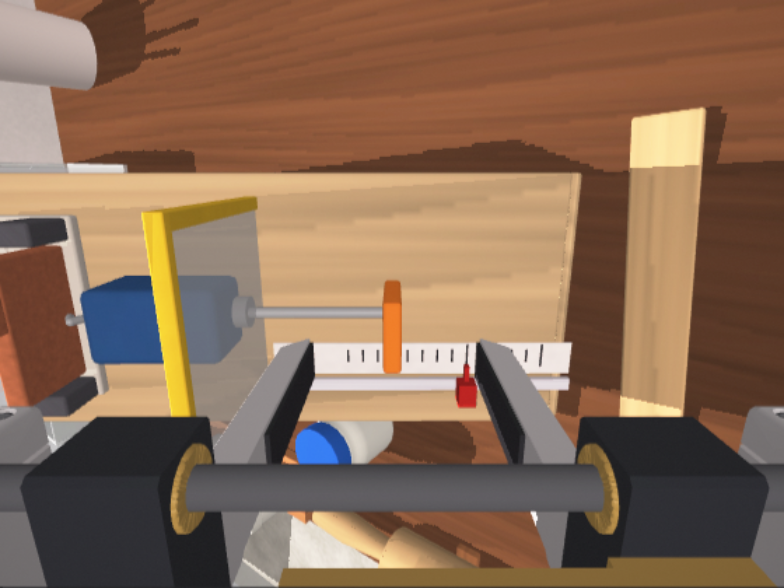

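The wrist picture shows the tab at (392,325) centred between the fingers, with the marker at (466,385) and the shield at (170,310). I'll descend.

Emit:
carry_out(commands=[[-0.001, 0, 0.018, 0, 0, 0], [-0.002, -0.001, 0.036, 0, 0, 0], [-0.003, -0.001, 0.054, 0, 0, 0], [-0.0035, -0.001, 0.068, 0, 0, 0], [-0.0035, -0.001, 0.068, 0, 0, 0]])

```text
time: 2.7
tool_pos: [0.6241, -0.0257, 0.1051]
ee_rot: [-2.534, -0.001, -3.122]
wrist_force: [-1.3, 0.2, 0.0]
width: 0.0704
finger_force: 0.0
```

```bash
python3 - <<'E'
from h import *
s=snap('wrist'); wristmeas(s); plan(wd([.093,.6225,.029]));o=get_obs();print(o['wrist_force'].round(2))
E
```

```text
tab 1460 u 272 289 v 220 307 slope med [0.0935 0.617  0.0574]
[[0.0893 0.6044 0.0306]
 [0.0977 0.64   0.0585]]
red 490 u 338 357 v 291 329 slope med [0.0462 0.6767 0.0151]
[[0.0405 0.6673 0.0061]
 [0.0507 0.686  0.0164]]
finger 72 u 341 355 v 290 311 slope med [0.046  0.6676 0.0089]
[[0.0438 0.6316 0.005 ]
 [0.058  0.6719 0.0681]]
dark 0
t 2.75 slope [0.0926 0.6239 0.0332] shift [ 0.0014 -0.0004  0.0042] rv [ 0.0015  0.0001 -0.0016]
[0.0003, -0.0001, 0.0008, 0.0003, 0.0, -0.0003]
[0.0006, -0.0002, 0.0017, 0.0006, 0.0, -0.0006]
[0.0009, -0.0002, 0.0025, 0.0009, 0.0, -0.0009]
[0.0011, -0.0003, 0.0033, 0.0012, 0.0001, -0.0012]
[0.0014, -0.0004, 0.0042, 0.0015, 0.0001, -0.0016]
[-0.2  -0.04 -0.01]
```

Emit:
carry_out(commands=[[0.001, -0.001, 0.002, 0, 0, 0], [0.001, -0.001, 0.002, 0, 0, 0], [0.001, -0.001, 0.002, 0, 0, 0], [0.001, -0.001, 0.002, 0, 0, 0], [0.001, -0.001, 0.002, 0, 0, 0]], jaw=0)

```text
time: 3.25
tool_pos: [0.6239, -0.0274, 0.1056]
ee_rot: [-2.534, 0.002, -3.121]
wrist_force: [0.2, 0.6, -1.2]
width: 0.0342
finger_force: 0.0
```

```bash
python3 - <<'E'
from h import *
s=snap('wrist'); wristmeas(s); plan(wd([.093,.6225,.029]));o=get_obs();print(o['wrist_force'].round(2),o['width'],o['finger_force'])
E
```

```text
tab 1484 u 275 293 v 221 308 slope med [0.0935 0.6164 0.0573]
[[0.0893 0.6044 0.0297]
 [0.0977 0.64   0.0586]]
red 18 u 350 353 v 290 297 slope med [0.0444 0.6626 0.0086]
[[0.0436 0.6616 0.0041]
 [0.0452 0.6643 0.0101]]
finger 19 u 350 353 v 290 297 slope med [0.0444 0.6626 0.0086]
[[0.0436 0.6616 0.0041]
 [0.0454 0.6642 0.0101]]
dark 0
t 3.3 slope [0.0939 0.6231 0.0314] shift [0.0006 0.0009 0.0024] rv [ 0.0015  0.0011 -0.002 ]
[0.0001, 0.0002, 0.0005, 0.0003, 0.0002, -0.0004]
[0.0003, 0.0004, 0.001, 0.0006, 0.0004, -0.0008]
[0.0004, 0.0006, 0.0014, 0.0009, 0.0007, -0.0012]
[0.0005, 0.0007, 0.0019, 0.0012, 0.0009, -0.0016]
[0.0006, 0.0009, 0.0024, 0.0015, 0.0011, -0.002]
[ 0.37  0.77 -0.41] 0.03010979268542862 0.0
```

Emit:
carry_out(commands=[[0, 0, 0, 0, 0, 0], [0, 0, 0, 0, 0, 0], [0, 0, 0, 0, 0, 0], [0, 0, 0, 0, 0, 0], [0, 0, 0, 0, 0, 0]])

```text
time: 3.8
tool_pos: [0.6238, -0.0266, 0.1046]
ee_rot: [-2.535, 0.001, -3.12]
wrist_force: [0.2, 4.3, -1.5]
width: 0.0098
finger_force: 30.0
```

```bash
python3 - <<'E'
from h import *
for i in range(3):
  s=snap('wrist'); o=get_obs();print(sl(o['tool_pos']).round(4),(B@o['wrist_force']).round(2),o['width'],o['finger_force'])
wristmeas(s)
E
```

```text
[0.0928 0.623  0.0311] [-4.7   0.32  0.94] 0.009973206281391025 29.99634951353073
[0.0928 0.623  0.0311] [-5.05  0.76 -0.38] 0.00974977585239279 29.99623864889145
[0.0928 0.623  0.0311] [-5.7   0.66  0.91] 0.010146140167963618 29.99625027179718
tab 1492 u 273 291 v 222 308 slope med [0.0935 0.6165 0.0574]
[[0.0893 0.6044 0.0302]
 [0.0978 0.6397 0.0585]]
red 32 u 347 351 v 290 297 slope med [0.0452 0.6631 0.0076]
[[0.0438 0.6622 0.0047]
 [0.0463 0.665  0.0097]]
finger 36 u 347 352 v 290 297 slope med [0.0453 0.6631 0.0076]
[[0.0437 0.6622 0.0046]
 [0.0463 0.6654 0.0097]]
dark 0
```

Emit:
carry_out(commands=[[0, 0.004, 0, 0, 0, 0], [0, 0.009, 0, 0, 0, 0], [0, 0.014, 0, 0, 0, 0], [0, 0.018, 0, 0, 0, 0], [0, 0.02, 0, 0, 0, 0]])

```text
time: 4.45
tool_pos: [0.6234, -0.0117, 0.0942]
ee_rot: [-2.532, 0.002, -3.121]
wrist_force: [-0.9, -3.4, 2.7]
width: 0.0099
finger_force: 30.0
```

Emit:
carry_out(commands=[[0, 0.004, 0, 0, 0, 0], [0, 0.009, 0, 0, 0, 0], [0, 0.014, 0, 0, 0, 0], [0, 0.018, 0, 0, 0, 0], [0, 0.02, 0, 0, 0, 0]])

```text
time: 4.95
tool_pos: [0.6231, 0.0044, 0.083]
ee_rot: [-2.531, 0.002, -3.122]
wrist_force: [-0.7, -6.7, 2.6]
width: 0.0098
finger_force: 30.0
```

```bash
python3 - <<'E'
from h import *
s=snap('wrist'); o=get_obs();print(sl(o['tool_pos']).round(4),(B@o['wrist_force']).round(2),o['width'],o['finger_force'])
wristmeas(s)
cv2.imwrite('pics/w3.png',cv2.resize(s['img'][150:360,150:430,::-1],(784,588)))
E
```

```text
[0.0547 0.623  0.0311] [ 5.56 -0.56 -0.68] 0.009639703629605097 29.995727241039276
tab 1513 u 273 290 v 222 308 slope med [0.0556 0.617  0.0573]
[[0.0515 0.6044 0.0301]
 [0.06   0.6397 0.0585]]
red 66 u 289 292 v 303 330 slope med [0.0493 0.6783 0.0155]
[[0.0486 0.6725 0.0083]
 [0.0501 0.6866 0.0166]]
finger 0
dark 0
```

View pics/w3.png

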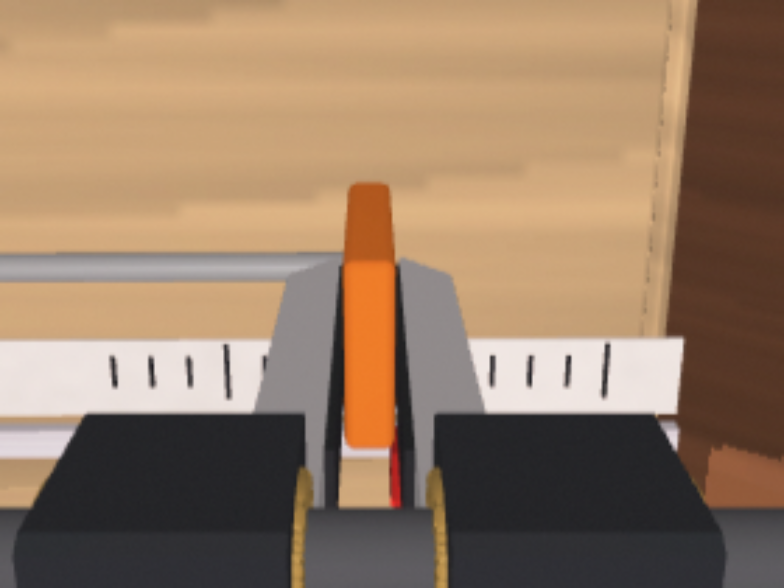

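The close view shows the tab at (370,350) held between the fingers, and the red marker just down-slope at (396,480). About 10 mm remain.

Emit:
carry_out(commands=[[0, 0.003, 0, 0, 0, 0], [0, 0.006, 0, 0, 0, 0], [0, 0.009, 0, 0, 0, 0], [0, 0.0105, 0, 0, 0, 0], [0, 0.0105, 0, 0, 0, 0]])

```text
time: 5.5
tool_pos: [0.6229, 0.0126, 0.0772]
ee_rot: [-2.531, 0.002, -3.122]
wrist_force: [-0.5, -7.3, 2.6]
width: 0.01
finger_force: 30.0
```

```bash
python3 - <<'E'
from h import *
s=snap('wrist'); o=get_obs();print(sl(o['tool_pos']).round(4),(B@o['wrist_force']).round(2),o['width'],o['finger_force'])
wristmeas(s); L=[]
for n in('scene','side'):
    s=snap(n); u,v=proj(s,wd([.045,.66,.0085])); print(n,u,v); u=int(u);v=int(v)
    L.append(cv2.resize(s['img'][v-25:v+25,u-28:u+28,::-1],None,fx=7,fy=7,interpolation=2))
cv2.imwrite('pics/c3.png',np.hstack(L))
E
```

```text
[0.045  0.623  0.0311] [ 7.77 -0.54 -1.88] 0.010138483500259867 29.997013807296753
tab 1522 u 273 290 v 221 309 slope med [0.0455 0.6174 0.0573]
[[0.0415 0.6044 0.0298]
 [0.0499 0.6402 0.0584]]
red 326 u 276 291 v 304 330 slope med [0.0442 0.6792 0.0155]
[[0.0393 0.6724 0.0144]
 [0.0499 0.6866 0.0165]]
finger 2 u 281 286 v 311 311 slope med [0.0446 0.6719 0.0154]
[[0.043  0.6719 0.0153]
 [0.0462 0.6719 0.0154]]
dark 0
scene 238.72543068234125 273.2698505090989
side 249.054075479816 276.2651077731446
```

View pics/c3.png

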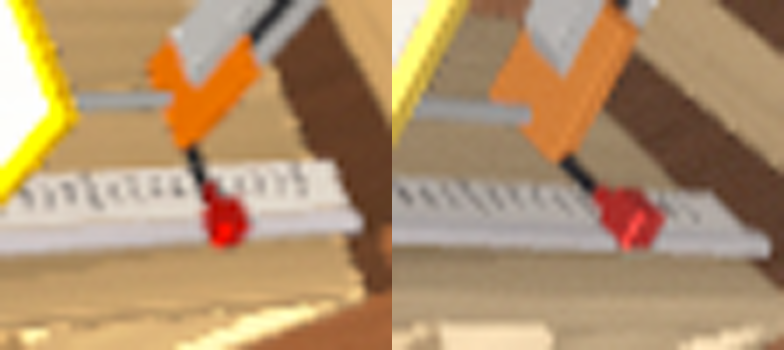

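Both crops show the black pointer running straight into the red finger, at about (205,190) in the scene crop and (597,192) in the side crop. They are lined up to within about 1 mm, so I'll hold for over 2 s.

Emit:
carry_out(commands=[[0, 0.0005, 0, 0, 0, 0], [0, 0.0005, 0, 0, 0, 0], [0, 0.0005, 0, 0, 0, 0], [0, 0.0005, 0, 0, 0, 0], [0, 0.0005, 0, 0, 0, 0]])

```text
time: 6.15
tool_pos: [0.6229, 0.0127, 0.0771]
ee_rot: [-2.53, 0.002, -3.122]
wrist_force: [0.3, -6.5, 3.2]
width: 0.0101
finger_force: 30.0
```

Emit:
carry_out(commands=[[0, 0, 0, 0, 0, 0], [0, 0, 0, 0, 0, 0], [0, 0, 0, 0, 0, 0], [0, 0, 0, 0, 0, 0], [0, 0, 0, 0, 0, 0]])

```text
time: 6.65
tool_pos: [0.6229, 0.0128, 0.0771]
ee_rot: [-2.53, 0.002, -3.122]
wrist_force: [-1.1, -6.7, 3.3]
width: 0.0099
finger_force: 30.0
```

Emit:
carry_out(commands=[[0, 0, 0, 0, 0, 0], [0, 0, 0, 0, 0, 0], [0, 0, 0, 0, 0, 0], [0, 0, 0, 0, 0, 0], [0, 0, 0, 0, 0, 0]])

```text
time: 7.15
tool_pos: [0.6229, 0.0128, 0.0771]
ee_rot: [-2.53, 0.002, -3.122]
wrist_force: [-1.3, -6.8, 3.5]
width: 0.01
finger_force: 30.0
```

Emit:
carry_out(commands=[[0, 0, 0, 0, 0, 0], [0, 0, 0, 0, 0, 0], [0, 0, 0, 0, 0, 0], [0, 0, 0, 0, 0, 0], [0, 0, 0, 0, 0, 0]])

```text
time: 7.65
tool_pos: [0.6229, 0.0128, 0.0771]
ee_rot: [-2.53, 0.002, -3.122]
wrist_force: [-0.6, -7.0, 4.1]
width: 0.0099
finger_force: 30.0
```

Emit:
carry_out(commands=[[0, 0, 0, 0, 0, 0], [0, 0, 0, 0, 0, 0], [0, 0, 0, 0, 0, 0], [0, 0, 0, 0, 0, 0], [0, 0, 0, 0, 0, 0]])

```text
time: 8.15
tool_pos: [0.6229, 0.0127, 0.0771]
ee_rot: [-2.53, 0.002, -3.122]
wrist_force: [-0.5, -6.7, 2.8]
width: 0.0101
finger_force: 30.0
```

```bash
python3 - <<'E'
from h import *
s=snap('wrist'); o=get_obs();print(o['time'],sl(o['tool_pos']).round(4),(B@o['wrist_force']).round(2))
wristmeas(s); plan(wd([.0928,.623,.0311]))
E
```

```text
8.2 [0.0447 0.623  0.0311] [ 7.89 -0.92 -1.92]
tab 1525 u 272 290 v 221 309 slope med [0.0457 0.6174 0.0572]
[[0.0413 0.6043 0.0292]
 [0.0498 0.6402 0.0585]]
red 333 u 275 291 v 309 330 slope med [0.0448 0.6791 0.0156]
[[0.0391 0.6725 0.0145]
 [0.0497 0.6866 0.0166]]
finger 2 u 284 290 v 310 311 slope med [0.0419 0.6719 0.0147]
[[0.04   0.6719 0.0142]
 [0.0438 0.6719 0.0153]]
dark 0
t 8.2 slope [0.0447 0.623  0.0311] shift [-0.0001 -0.0481  0.0001] rv [-0.0018  0.0001 -0.003 ]
[-0.0, -0.0096, 0.0, -0.0004, 0.0, -0.0006]
[-0.0, -0.0192, 0.0, -0.0007, 0.0, -0.0012]
[-0.0001, -0.0288, 0.0, -0.0011, 0.0001, -0.0018]
[-0.0001, -0.0385, 0.0001, -0.0014, 0.0001, -0.0024]
[-0.0001, -0.0481, 0.0001, -0.0018, 0.0001, -0.003]
```

Held for more than 2 s. Now I'll ease it back at about 0.03–0.05 m/s.

Emit:
carry_out(commands=[[0, -0.003, 0, 0, 0, 0], [0, -0.007, 0, 0, 0, 0], [0, -0.012, 0, 0, 0, 0], [0, -0.016, 0, 0, 0, 0], [0, -0.02, 0, 0, 0, 0]])

```text
time: 8.7
tool_pos: [0.6232, -0.0027, 0.0879]
ee_rot: [-2.533, 0.002, -3.122]
wrist_force: [-1.1, -4.3, 1.9]
width: 0.0096
finger_force: 30.0
```

Emit:
carry_out(commands=[[0, -0.004, 0, 0, 0, 0], [0, -0.008, 0, 0, 0, 0], [0, -0.012, 0, 0, 0, 0], [0, -0.016, 0, 0, 0, 0], [0, -0.019, 0, 0, 0, 0]])

```text
time: 9.2
tool_pos: [0.6236, -0.0177, 0.0984]
ee_rot: [-2.534, 0.002, -3.121]
wrist_force: [-0.3, -3.3, 0.5]
width: 0.0098
finger_force: 30.0
```

Emit:
carry_out(commands=[[0, -0.002, 0, 0, 0, 0], [0, -0.004, 0, 0, 0, 0], [0, -0.006, 0, 0, 0, 0], [0, -0.008, 0, 0, 0, 0], [0, -0.009, 0, 0, 0, 0]])

```text
time: 9.7
tool_pos: [0.6237, -0.0251, 0.1035]
ee_rot: [-2.534, 0.002, -3.121]
wrist_force: [-0.2, -1.8, -0.1]
width: 0.0097
finger_force: 30.0
```

```bash
python3 - <<'E'
from h import *
s=snap('wrist'); o=get_obs();print(o['time'],sl(o['tool_pos']).round(4),(B@o['wrist_force']).round(2))
wristmeas(s)
E
```

```text
9.75 [0.091  0.623  0.0311] [ 2.37 -1.16 -1.31]
tab 1505 u 273 290 v 221 308 slope med [0.0916 0.6169 0.0574]
[[0.0874 0.6044 0.0303]
 [0.0959 0.6397 0.0585]]
red 32 u 345 349 v 291 297 slope med [0.045  0.663  0.0086]
[[0.0435 0.662  0.005 ]
 [0.0463 0.6649 0.0099]]
finger 34 u 344 349 v 290 297 slope med [0.045  0.663  0.0085]
[[0.0435 0.662  0.0042]
 [0.0463 0.6651 0.0099]]
dark 0
```

Emit:
carry_out(commands=[[0, -0.001, 0, 0, 0, 0], [0, -0.0015, 0, 0, 0, 0], [0, -0.002, 0, 0, 0, 0], [0, -0.0025, 0, 0, 0, 0], [0, -0.0025, 0, 0, 0, 0]])

```text
time: 10.25
tool_pos: [0.6238, -0.0266, 0.1046]
ee_rot: [-2.535, 0.002, -3.121]
wrist_force: [-0.6, -1.0, -1.3]
width: 0.0098
finger_force: 30.0
```

```bash
python3 - <<'E'
from h import *
s=snap('wrist'); o=get_obs();print(o['time'],sl(o['tool_pos']).round(4),(B@o['wrist_force']).round(2))
wristmeas(s)
E
```

```text
10.3 [0.0928 0.623  0.0311] [-0.19  0.41 -1.78]
tab 1499 u 273 291 v 221 308 slope med [0.0934 0.6168 0.0573]
[[0.0892 0.6044 0.0297]
 [0.0977 0.6398 0.0585]]
red 31 u 347 351 v 290 297 slope med [0.0451 0.6629 0.0081]
[[0.0439 0.6622 0.0051]
 [0.0463 0.6648 0.0101]]
finger 35 u 347 351 v 290 297 slope med [0.0452 0.6629 0.0079]
[[0.0439 0.6622 0.0047]
 [0.0463 0.6652 0.01  ]]
dark 0
```

It is home against the stop with the force near zero. I'll release and retract along the slope normal.

Emit:
carry_out(commands=[[0, 0, 0, 0, 0, 0], [0, 0, 0, 0, 0, 0], [0, 0, 0, 0, 0, 0], [0, 0, 0, 0, 0, 0], [0, 0, 0, 0, 0, 0]], jaw=0.7)

```text
time: 10.8
tool_pos: [0.6239, -0.0271, 0.1051]
ee_rot: [-2.534, 0.002, -3.121]
wrist_force: [0.3, 0.3, -1.0]
width: 0.0463
finger_force: 0.0
```

Emit:
carry_out(commands=[[0, 0, 0, 0, 0, 0], [0, 0, 0, 0, 0, 0], [0, 0, -0.005, 0, 0, 0], [0, 0, -0.015, 0, 0, 0], [0, 0, -0.03, 0, 0, 0]])

```text
time: 11.3
tool_pos: [0.623, -0.0098, 0.1299]
ee_rot: [-2.534, 0.001, -3.122]
wrist_force: [0.5, 0.8, -0.5]
width: 0.0654
finger_force: 0.0
```

Emit:
carry_out(commands=[[0, 0, -0.025, 0, 0, 0], [0, 0.003, -0.055, 0, 0, 0], [0, 0.006, -0.085, 0, 0, 0], [0, 0.01, -0.11, 0, 0, 0], [0, 0.01, -0.115, 0, 0, 0]])

```text
time: 11.8
tool_pos: [0.6229, 0.0667, 0.2226]
ee_rot: [-2.536, 0.009, -3.118]
wrist_force: [0.3, -0.5, -0.1]
width: 0.0656
finger_force: 0.0
```

Emit:
carry_out(commands=[[0, 0, 0, 0, 0, 0], [0, 0, 0, 0, 0, 0], [0, 0, 0, 0, 0, 0], [0, 0, 0, 0, 0, 0], [0, 0, 0, 0, 0, 0]])

```text
time: 12.3
tool_pos: [0.6214, 0.0632, 0.2176]
ee_rot: [-2.533, 0.0, -3.122]
wrist_force: [0.1, 0.1, -0.5]
width: 0.0659
finger_force: 0.0
```

```bash
python3 - <<'E'
from h import *
s=snap('wrist'); o=get_obs();print(o['time'],sl(o['tool_pos']).round(4),o['width'],o['wrist_force'].round(1))
wristmeas(s)
E
```

```text
12.35 [0.0838 0.6228 0.1754] 0.06581338642689827 [-0.1 -0.  -0.3]
tab 427 u 268 277 v 181 226 slope med [0.0929 0.6194 0.0575]
[[0.0889 0.6045 0.0357]
 [0.0975 0.6395 0.0587]]
red 190 u 311 321 v 228 251 slope med [0.045  0.677  0.0153]
[[0.0395 0.6649 0.0072]
 [0.0506 0.686  0.0166]]
finger 27 u 315 317 v 228 237 slope med [0.0447 0.6657 0.0092]
[[0.0435 0.6625 0.0063]
 [0.0461 0.6711 0.0106]]
dark 1
```

The tab is home, the marker has not moved and the gripper is clear, so I'll hand in.

```bash
python3 -c "
from bench import *
print(close_job())"
```

```text
the job is handed in; nothing more can be done
None
```

I drew the gauge to the red marker and held it there for over 2 s, lined up to about 1 mm. I then eased the tab home and released it, and handed the job in at about 12 s; no verdict came back.

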